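# Clamp a sensor unit in its check nest and hold the keyed test plug home

## Task

The grey sensor unit stands in its check nest: first swing the handle of the toggle clamp all the way down past its dead centre, so that the rubber foot locks the unit. Then put the round knurled test plug over the unit's upright barrel, turn it until the keyways hidden inside drop over the barrel's pins, and push it fully home against the sprung contacts. The contacts push the plug off again, so finish holding it there: the program ends with the gripper still keeping the plug pressed home and the clamp still locked; leave the other things on the desk alone.

Things in the scene. Friction and masses are not known exactly. Their poses are not given: they have to be found in the camera images.
- clamp_handle (a joint): Angle of the toggle clamp's handle (steel bar with a black rubber grip, 15 mm thick, 70 mm long). 0 = fully down, level, against its stop and locked; it grows as the handle is lifted, about 1.2 to 1.4 at the start (nearly upright, clamp open). Dead centre is at 0.12; below it the clamp holds itself. Stiff: under 1.5 N at the grip to move, up to 5 N near dead centre.
- clamp_hinge (a point): Axis of the handle, 52 mm above the desk, on the clamp's bracket at one end of the nest. Its x axis is the hinge axis (level), z is up, y points along the nest away from the unit, the way the handle points when it is down. Turning the handle down moves it from +z to +y about this axis.
- clamp_grip (a point): Centre of the handle's rubber grip, 75 mm from the hinge axis; the grip runs 35 mm to either side of it along the handle (y axis of this point, outward) and is 15 mm thick. A pinch across the handle, along the hinge axis, leaves it free to turn between the fingers. The space round it is clear; when down it lies 52 mm above the desk, past the end of the base plate.
- clamp_foot: Rubber foot of the clamp, 17 mm wide, sprung, 60 mm from the arm's pivot; origin at the centre of its underside. With the handle down it presses with about 20 N on the mounting ear of the unit. The handle moves the arm through a link; the arm needs no touch. Closed, the arm lies lower than 65 mm above the desk.
- sensor_unit: Grey die-cast box 62 x 84 x 30 mm with a 6 mm thick mounting ear at both ends, 0.4 kg, loose in the nest (1 mm play) on its 12 mm thick plate; origin at the centre of its underside, z up, y towards the clamp. The receptacle stands on its top.
- receptacle (a point): On the axis of the unit's upright barrel, at the top face of its flange (46 mm above the desk); z up. The barrel is 23 mm thick, 24 mm high, top edge bevelled, with three pins evenly round it, 4 mm thick, reaching 16 mm from the axis, their tops 14 mm above the flange. A sprung block 13 mm wide stands 7 mm out of the barrel's top; pressing it down takes 3 N at first and 9 N at home.
- plug_mid (a point): Centre of the round test plug, half-way up (19 mm above its underside); z up, x and y turn with it. Knurled metal collar 42 mm wide and 28 mm high, on it a black cap 32 mm wide up to 38 mm; 0.09 kg. It stands upright, open end down, on the desk to the right of the nest.
- plug: The test plug; origin at the centre of its underside, z up. Bore 26 mm wide, 25 mm deep. Three keyways 8 mm wide run evenly spaced along the bore; nothing outside or in this frame's x axis shows where they are, so it must be felt: not lined up, the rim rests on the pins 14 mm above the flange; a turn of up to 120 degrees either way lets it fall 8 mm onto the sprung block; home is the rim flat on the flange.
- loupe: Bystander: black eye loupe, a cone 38 mm wide, 36 mm high; origin at its underside.
- solder_spool: Bystander: solder spool 60 mm wide, 35 mm high, lying flat; origin at its underside.
- heatsink: Bystander: finned heatsink 40 x 40 x 20 mm; origin at its underside.

How it is judged:
By the outcome, as a careful person would: the job done as asked, in the order asked, and still so for the second after the job is handed in, while the arm keeps its last pose, push and grip.
It also fails if it takes over 61 s, if anything falls off the work surface, if the arm or the gripper's body presses on something with over 40 N, if the wrist force passes 120 N, or if a joint passes its speed limit or range.

## Robot

A 7-joint arm with a two-finger parallel gripper is mounted at the origin on a cart in front of the work surface, level with it; the furniture and walls round the work are solid. World frame = base frame: x ahead of the robot, y to its left, z up, the work surface at z = 0. Lengths are in m, angles in rad, forces in N, time in s.
With the tool pointing down it reaches from about 0.4 to 0.925 m from the base axis. Payload 5.6 kg.
Tool frame: the origin (TCP) lies at the very end of the fingers, on their centre line; the grasp point (between the pads) lies 19 mm behind it (arm.grip_point_offset is the distance from the TCP to the grasp point, in m); z points along the fingers, y is the line along which they close (so a half turn about z gives the same grasp; the last joint's range is limited). The gripper opens to 85 mm and grips with 20 to 120 N. Pads are 22 mm wide; open, the fingers measure 114 mm over their backs; the gripper's body (76 mm by 85 mm) begins 54 mm behind the grasp point. The pads swing forward as they close: fully open they stand 13 mm farther back than shut.
Start: joints at [1.155, 0.468, -0.012, 1.603, 0.006, 1.071, -0.056], TCP at [0.237, -0.605, 0.231] pointing down, gripper open.
Joint ranges: [-2.53, 2.53], [-0.31, 2.02], [-1.57, 1.55], [0.28, 2.44], [-1.29, 4.43], [0.15, 1.84], [-2.92, 2.92]. Speed limits (rad/s): [2.57, 2.57, 3.14, 3.14, 3.14, 3.14, 3.14].

## Interface

Orientations are given as a 3x3 rotation matrix whose columns are the frame's x, y, z axes.
In Python, from cell import readout, cams, finish_job, arm gives the robot as it stands. The module is installed in compiled form; this text tells all that it offers.
- The arm moves only by the tool apply_moves, never from a script. Its argument "motion" is a list of rows, each a list of 7 numbers: the turn, a rotation vector about the world's x, y, z in degrees, then the shift along the world's x, y, z in mm, then the closure in counts, from 0 (fully open) to 255 (shut). In form: [[ax, ay, az, tx, ty, tz, claw], ...]. A call has 1 to 10 rows; each row shifts and turns the commanded pose from where the row before left it; what a row does not reach is not made up. A row lasts 1/12 s, in which the tool goes at most 41.7 mm and 7.16 degrees, less where a joint would pass 70% of its speed; a pose out of reach is approached as far as the arm can. A call with a gripper value outside its range is refused whole. The fingers move at their own pace and stop on an object; the grip force is fixed at half the most. Time passes only in rows, so rows that do not move let the fingers close. It gives the time, the measured TCP pose, the force, the opening and the grip force at its end, in the units of the state.
- readout.sense(): the state, without advancing time (a new reading comes with each control period).
- cams.grab_frame(name): name is "scene" or "top" or "wrist"; returns a dict with "frame" (480x640x3 uint8, red, green, blue), "depth" (480x640 float32, m along the optical axis (not along the pixel's ray), 0 where there is no reading), "fx", "fy", "cx", "cy" (pixels), "k1" (the pictures are not rectified: a ray, as slopes to the right and down, at radius r is drawn at 1 + k1 r^2 times it, then the intrinsics apply), "world_from_camera" (4x4, takes a point from camera to world coordinates); the wrist camera has in their place "T_tool_cam" (4x4, takes a point from camera to tool coordinates, whose origin is the TCP and whose axes are the flange's). Camera axes: x right, y down, z forward; pixel columns grow to the right and rows downward; lengths in m; the calibration is good to about 2 mm. A picture is of the moment at which its call begins: read the wrist's pose just before it.
- finish_job(): hands the job in; it is judged then, once.
The state is a dict: "time_s": time; "qpos": joint angles; "qd": joint speeds; "joint_torque": joint torques, N m; "position": TCP position; "tool_rot": TCP orientation; "wrist_force": force on the tool from outside, world axes, zero at the start; "moment": the same for the moment, N m; "gripper_width": finger opening in m; "grasp_force": force on a finger pad.
Only numpy, scipy, OpenCV 4.12 (cv2) and the standard library are available. Lean on these libraries where they do the work, as an engineer would, in place of code of your own. Each camera call takes 0.05 s, during which the arm holds its last target. There are 200 camera calls.

## Working session

There is one attempt and no reset: what is moved stays moved. The work goes in short steps, Python scripts to look and compute and a tool call to move; the robot and the scene stay as the last step left them, time stands still between calls to the robot, and variables do not carry over. Pictures are saved under pics/ and viewed, at most 10 in all, crops included, and the job is handed in when it is done.

Besides the shell and the picture viewer there is one more tool, called after "Emit:" by a JSON object that holds its "fn" and its "kwargs". apply_moves: Moves the arm, as the interface text tells. Its arguments: {"type":"object","properties":{"motion":{"type":"array","items":{"type":"array","items":{"type":"number"}}}},"required":["motion"]}

```bash
mkdir -p pics
cat > h.py <<'E'
import numpy as np, cv2
from cell import readout, cams, arm
def grab(n):
    s=readout.sense(); f=cams.grab_frame(n)
    if n=="wrist":
        T=np.eye(4); T[:3,:3]=s["tool_rot"]; T[:3,3]=s["position"]; f["W"]=T@np.array(f["T_tool_cam"])
    else: f["W"]=np.array(f["world_from_camera"])
    return f
def ray(f,u,v):
    K=np.array([[f["fx"],0,f["cx"]],[0,f["fy"],f["cy"]],[0,0,1.]])
    p=cv2.undistortPoints(np.array([[[u,v]]],float),K,np.array([f["k1"],0,0,0,0.]))[0,0]
    return f["W"][:3,3], f["W"][:3,:3]@np.array([p[0],p[1],1])
def onplane(f,u,v,z):
    o,d=ray(f,u,v); return o+d*(z-o[2])/d[2]
def cloud(f):
    K=np.array([[f["fx"],0,f["cx"]],[0,f["fy"],f["cy"]],[0,0,1.]])
    u,v=np.meshgrid(np.arange(640),np.arange(480))
    p=cv2.undistortPoints(np.stack([u,v],-1).reshape(-1,1,2).astype(float),K,np.array([f["k1"],0,0,0,0.])).reshape(480,640,2)
    d=f["depth"]; P=np.dstack([p[...,0]*d,p[...,1]*d,d])
    W=P@f["W"][:3,:3].T+f["W"][:3,3]; W[d==0]=np.nan; return W
def save(f,n): cv2.imwrite("pics/"+n,f["frame"][...,::-1])
E
python3 - <<'E'
from h import *
for n in("scene","top"):
    f=grab(n); save(f,n+"1.png"); np.savez(n+"1.npz",**f); print(n,f["W"].round(3).tolist(),f["fx"],f["k1"])
s=readout.sense();print(s["time_s"],s["position"],s["tool_rot"],s["gripper_width"])
print([a for a in dir(arm) if a[0]!='_'])
E
```

```text
scene [[0.533, -0.388, 0.752, -0.188], [-0.846, -0.259, 0.466, -0.492], [0.013, -0.885, -0.466, 0.5], [0.0, 0.0, 0.0, 1.0]] 462.38189207192465 -0.05612042368024383
top [[-0.13, -0.961, 0.242, 0.325], [-0.991, 0.128, -0.026, -0.03], [-0.006, -0.243, -0.97, 1.026], [0.0, 0.0, 0.0, 1.0]] 498.68754039060644 -0.07948664475036345
0.1 [ 0.23649407 -0.60492738  0.23046197] [[ 9.31319494e-01  3.64202586e-01 -6.90870020e-04]
 [ 3.64203217e-01 -9.31318449e-01  1.40125094e-03]
 [-1.33080780e-04 -1.55662940e-03 -9.99998780e-01]] 0.08547161082874509
['MotionError', 'grip_point_offset']
```

View pics/scene1.png

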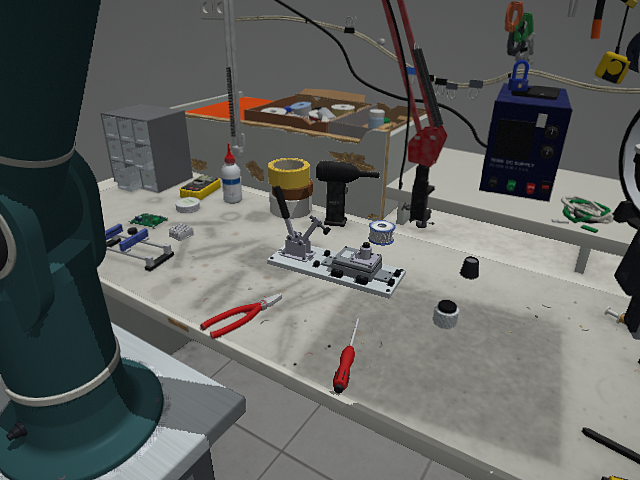

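View pics/top1.png

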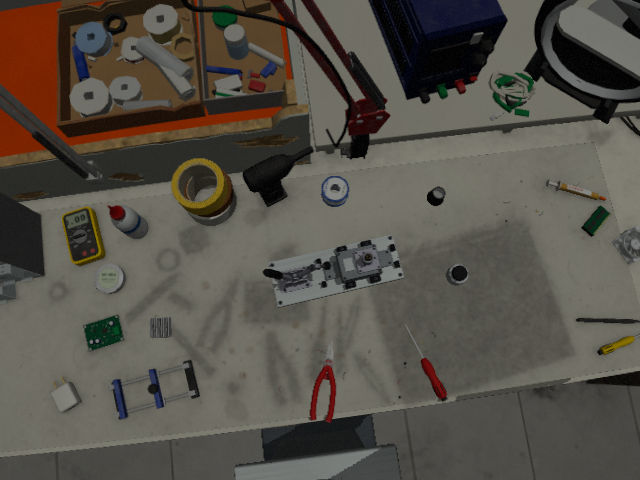

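Scene and top pictures show the nest in the middle (top: plate about (272–402, 237–305)). The clamp is on its left with the handle tip near (268,272), the barrel is near (368,257), the plug at (457,274), the loupe at (436,196) and the spool at (335,190). I'll zoom in and measure.

Run:
```python
from h import *
t=dict(np.load("top1.npz"));s=dict(np.load("scene1.npz"))
a=cv2.resize(t["frame"][225:315,255:475],None,fx=3.6,fy=3.6,interpolation=cv2.INTER_CUBIC)
b=cv2.resize(s["frame"][180:330,260:470],None,fx=1.8,fy=1.8,interpolation=cv2.INTER_CUBIC)
c=np.zeros((a.shape[0]+b.shape[0],800,3),np.uint8);c[:a.shape[0],:a.shape[1]]=a[:,:800];c[a.shape[0]:,:b.shape[1]]=b
cv2.imwrite("pics/zoom.png",c[...,::-1]);print(a.shape,b.shape)
for n,f in(("top",t),("scene",s)):
    W=cloud(f); 
    m=(W[...,0]>.4)&(W[...,0]<.8)&(W[...,1]>-.5)&(W[...,1]<.2)
    print(n,"desk z",np.nanmedian(W[...,2][m]))
    hi=m&(W[...,2]>.014); 
    k,l,st,ce=cv2.connectedComponentsWithStats(hi.astype(np.uint8))
    for i in range(1,k):
        if st[i,4]>60:
            P=W[l==i]; print(st[i].tolist(),P.min(0).round(3),P.max(0).round(3),P.mean(0).round(3))
```

```text
(324, 792, 3) (270, 378, 3)
top desk z 0.001120719720533292
[181, 0, 336, 160, 10361] [ 0.689 -0.5    0.015] [0.8   0.06  0.612] [ 0.744 -0.211  0.235]
[163, 92, 151, 132, 11121] [ 0.637 -0.074  0.014] [0.8   0.2   0.229] [0.73  0.072 0.132]
[321, 176, 28, 28, 590] [ 0.646 -0.142  0.014] [ 0.704 -0.083  0.04 ] [ 0.673 -0.112  0.033]
[429, 186, 17, 17, 216] [ 0.62  -0.344  0.014] [ 0.652 -0.312  0.04 ] [ 0.635 -0.327  0.029]
[263, 240, 137, 55, 2825] [ 0.461 -0.223  0.014] [0.558 0.045 0.158] [ 0.505 -0.104  0.045]
[448, 264, 21, 21, 336] [ 0.441 -0.359  0.014] [ 0.482 -0.318  0.041] [ 0.461 -0.336  0.032]
scene desk z 0.0010780013939808708
[268, 0, 319, 262, 19317] [ 0.472 -0.5    0.014] [0.8   0.2   0.495] [ 0.717 -0.089  0.144]
[369, 220, 27, 20, 427] [ 0.643 -0.141  0.014] [ 0.703 -0.081  0.038] [ 0.665 -0.115  0.031]
[321, 242, 83, 44, 1815] [ 0.463 -0.222  0.014] [ 0.56  -0.048  0.079] [ 0.498 -0.148  0.034]
[461, 256, 18, 18, 249] [ 0.616 -0.343  0.014] [ 0.651 -0.311  0.038] [ 0.63  -0.328  0.027]
[434, 300, 25, 24, 469] [ 0.439 -0.358  0.014] [ 0.474 -0.316  0.04 ] [ 0.452 -0.339  0.029]
```

View pics/zoom.png

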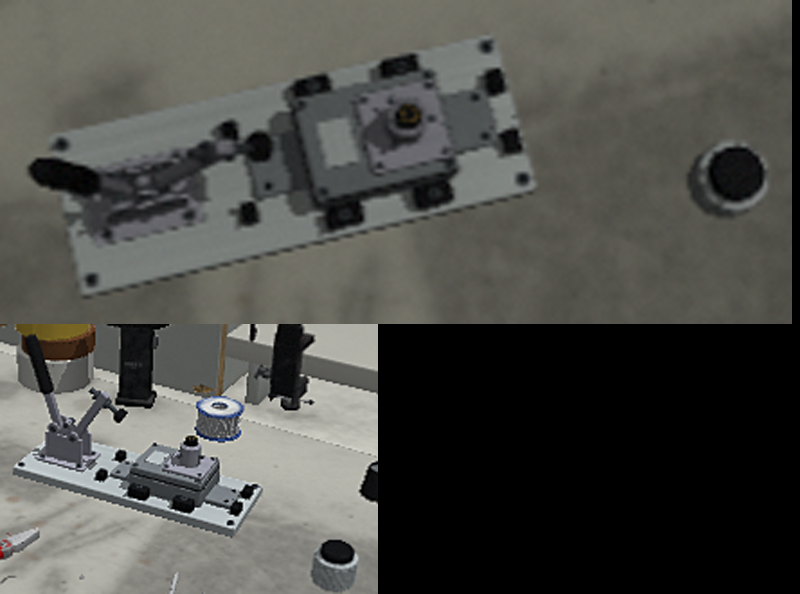

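The zoom shows the sprung block at top px (368,257), the plug cap at (459.7,273), and the handle's dark grip from about (264,271) to (281,277). The clamp arm is raised. Next I'll get the numbers.

Run:
```python
from h import *
t=dict(np.load("top1.npz"));s=dict(np.load("scene1.npz"))
Wt,Ws=cloud(t),cloud(s)
# plate corners screws (zoom px)
for n,u,v in(("TL",60,144),("TR",487,46),("BR",523,180),("BL",92,280)): print(n,onplane(t,255+(u+.5)/3.6-.5,225+(v+.5)/3.6-.5,.012).round(4))
print("block",onplane(t,368.1-.4,256.9-.4,.077).round(4),"barrel", )
g=cv2.cvtColor(t["frame"],cv2.COLOR_RGB2GRAY)
def cap(f,W,lo,hi,x0,x1,y0,y1,d=None):
    m=(W[...,2]>lo)&(W[...,2]<hi)&(W[...,0]>x0)&(W[...,0]<x1)&(W[...,1]>y0)&(W[...,1]<y1)
    P=W[m]; return len(P),P.mean(0).round(4),((P.min(0)+P.max(0))/2).round(4),np.ptp(P,axis=0).round(3)
for n,f,W in(("t",t,Wt),("s",s,Ws)):
    print(n,"plugcap",cap(f,W,.0355,.045,.42,.5,-.37,-.3))
    print(n,"plugcollar+",cap(f,W,.026,.045,.42,.5,-.37,-.3))
    print(n,"block",cap(f,W,.074,.085,.46,.56,-.2,-.1))
    print(n,"barrel",cap(f,W,.066,.085,.46,.56,-.2,-.1))
    m=(W[...,2]>.075)&(W[...,2]<.17)&(W[...,0]>.44)&(W[...,0]<.58)&(W[...,1]>-.06)&(W[...,1]<.07)
    P=W[m]; br=f["frame"][m].mean(1)
    D=P[br<60]; print("dark",len(D)); 
    for z in np.arange(.06,.17,.01):
        q=P[(abs(P[:,2]-z)<.005)]
        if len(q): print(z.round(2),len(q),q.mean(0).round(3),q.min(0).round(3),q.max(0).round(3))
```

```text
TL [0.5341 0.0383 0.012 ]
TR [ 0.5592 -0.2149  0.012 ]
BR [ 0.4783 -0.2223  0.012 ]
BL [0.4539 0.029  0.012 ]
block [ 0.5121 -0.1537  0.077 ] barrel
t plugcap (142, array([ 0.4616, -0.338 ,  0.0374]), array([ 0.4618, -0.3385,  0.0382]), array([0.029, 0.029, 0.005]))
t plugcollar+ (279, array([ 0.4613, -0.3365,  0.0338]), array([ 0.4623, -0.3381,  0.0335]), array([0.039, 0.04 , 0.015]))
t block (30, array([ 0.5122, -0.1538,  0.0769]), array([ 0.5121, -0.1542,  0.0773]), array([0.011, 0.012, 0.006]))
t barrel (96, array([ 0.5119, -0.1536,  0.0716]), array([ 0.5121, -0.1542,  0.0732]), array([0.022, 0.023, 0.014]))
dark 230
0.08 25 [ 0.498 -0.019  0.08 ] [ 0.492 -0.041  0.076] [0.503 0.016 0.085]
0.09 18 [ 0.497 -0.022  0.09 ] [ 0.488 -0.059  0.085] [0.509 0.023 0.095]
0.1 65 [ 0.499 -0.031  0.101] [ 0.487 -0.059  0.095] [0.507 0.019 0.105]
0.11 38 [ 0.497 -0.011  0.108] [ 0.487 -0.053  0.105] [0.505 0.029 0.115]
0.12 20 [0.492 0.023 0.12 ] [0.486 0.019 0.116] [0.501 0.028 0.125]
0.13 17 [0.492 0.027 0.13 ] [0.487 0.024 0.126] [0.501 0.037 0.135]
0.14 22 [0.491 0.03  0.14 ] [0.486 0.026
[... 574 characters left out ...]
([ 0.5093, -0.1528,  0.0727]), array([0.017, 0.022, 0.013]))
dark 285
0.08 60 [ 0.495 -0.008  0.08 ] [ 0.49  -0.044  0.075] [0.501 0.027 0.085]
0.09 67 [ 0.496 -0.017  0.09 ] [ 0.487 -0.059  0.085] [0.505 0.029 0.095]
0.1 88 [ 0.496 -0.021  0.1  ] [ 0.486 -0.059  0.095] [0.504 0.03  0.105]
0.11 61 [0.494 0.002 0.109] [ 0.485 -0.052  0.105] [0.504 0.037 0.115]
0.12 36 [0.491 0.028 0.12 ] [0.485 0.023 0.115] [0.498 0.036 0.125]
0.13 38 [0.489 0.032 0.13 ] [0.485 0.025 0.125] [0.5   0.042 0.135]
0.14 41 [0.49  0.035 0.14 ] [0.484 0.029 0.135] [0.498 0.046 0.145]
0.15 42 [0.489 0.038 0.15 ] [0.484 0.031 0.145] [0.499 0.047 0.154]
0.16 9 [0.49  0.04  0.156] [0.485 0.035 0.155] [0.496 0.044 0.157]
```

Emit:
{"fn": "apply_moves", "kwargs": {"motion": [[0,0,3.7,13,30,0,255],[0,0,3.7,13,30,0,255],[0,0,3.7,13,30,0,255],[0,0,3.7,13,30,0,255],[0,0,3.7,13,30,0,255],[0,0,3.7,13,30,0,255],[0,0,3.7,13,30,0,255],[0,0,3.7,13,30,0,255],[0,0,3.7,13,30,0,255],[0,0,3.7,13,30,0,255]]}}

```text
time_s: 0.93
position: [0.3668, -0.3037, 0.2311]
tool_rot: [[0.522, 0.853, -0.0], [0.853, -0.522, 0.0], [-0.0, -0.0, -1.0]]
wrist_force: [0.2, 0.4, 0.0]
gripper_width: 0.0007
grasp_force: 0.0
```

Emit:
{"fn": "apply_moves", "kwargs": {"motion": [[0,0,3.7,13,30,0,255],[0,0,3.7,13,30,0,255],[0,0,3.7,13,30,0,255],[0,0,3.7,13,30,0,255],[0,0,3.7,13,30,0,255],[0,0,3.7,13,30,0,255],[0,0,3.7,13,30,0,255],[0,0,3.7,13,30,0,255],[0,0,3.7,13,30,0,255],[0,0,3.7,12,30,0,255]]}}

```text
time_s: 1.77
position: [0.496, -0.004, 0.2312]
tool_rot: [[-0.096, 0.995, -0.0], [0.995, 0.096, -0.0], [-0.0, -0.0, -1.0]]
wrist_force: [-0.1, -0.7, 0.2]
gripper_width: 0.0002
grasp_force: 0.0
```

Run:
```python
from h import *
f=grab("wrist"); save(f,"w1.png")
s=readout.sense();print(s["time_s"],s["position"].round(4),s["tool_rot"].round(3).tolist(),s["qpos"].round(2),s["wrist_force"].round(2))
```

```text
1.8167 [0.4979 0.0032 0.2317] [[-0.107, 0.994, 0.003], [0.994, 0.107, 0.005], [0.004, 0.003, -1.0]] [ 0.44  0.27 -0.59  1.94  0.18  0.98 -0.13] [3.07 5.82 1.77]
```

View pics/w1.png

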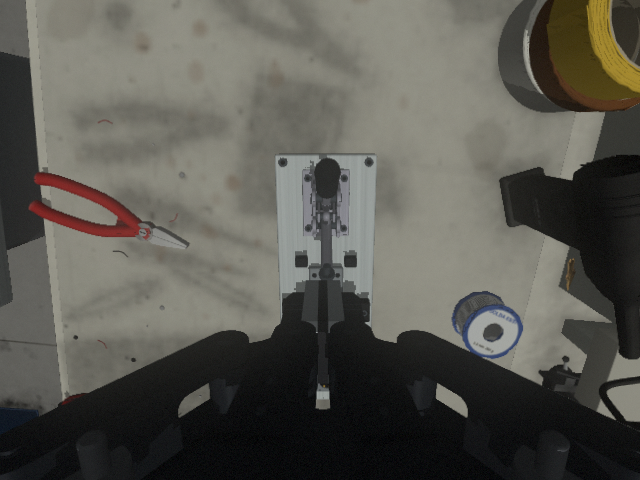

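The wrist view shows the handle's grip end-on at about (327,175), in line with the finger column (about 323). I'll go down on the unit's side of it and push it over.

Emit:
{"fn": "apply_moves", "kwargs": {"motion": [[0,0,0,0,0,-34,255],[0,0,0,0,0,-34,255],[0,0,0,0,0,-34,255],[0,0,0,-0.7,7.5,0,255],[0,0,0,-0.7,7.5,0,255],[0,0,0,-0.7,7.5,-3,255],[0,0,0,-0.7,7.5,-3,255],[0,0,0,-0.7,6.7,-4.4,255],[0,0,0,-0.7,6.7,-4.4,255]]}}

```text
time_s: 2.57
position: [0.4926, 0.039, 0.1157]
tool_rot: [[-0.094, 0.996, 0.003], [0.996, 0.094, -0.0], [-0.0, 0.003, -1.0]]
wrist_force: [0.6, -0.9, 0.6]
gripper_width: -0.0001
grasp_force: 0.4
```

Emit:
{"fn": "apply_moves", "kwargs": {"motion": [[0,0,0,-0.6,5.7,-5.6,255],[0,0,0,-0.6,5.7,-5.6,255],[0,0,0,-0.4,4.5,-6.6,255],[0,0,0,-0.4,4.5,-6.6,255],[0,0,0,-0.3,3,-7.4,255],[0,0,0,-0.3,3,-7.4,255],[0,0,0,-0.1,1,-3.9,255],[0,0,0,-0.1,1,-3.9,255]]}}

```text
time_s: 3.23
position: [0.4884, 0.0667, 0.0667]
tool_rot: [[-0.094, 0.996, -0.001], [0.996, 0.094, -0.0], [0.0, -0.001, -1.0]]
wrist_force: [0.0, 0.1, 0.2]
gripper_width: -0.0001
grasp_force: 0.3
```

Emit:
{"fn": "apply_moves", "kwargs": {"motion": [[0,0,0,0,0.5,-3,255],[0,0,0,0,0.5,-3,255],[0,0,0,0,0,-2,255],[0,0,0,0,0,-1,255]]}}

```text
time_s: 3.57
position: [0.4886, 0.0672, 0.0593]
tool_rot: [[-0.093, 0.996, -0.0], [0.996, 0.093, -0.001], [-0.001, -0.001, -1.0]]
wrist_force: [-4.9, -1.1, 20.4]
gripper_width: -0.0001
grasp_force: 10.5
```

Emit:
{"fn": "apply_moves", "kwargs": {"motion": [[0,0,0,0,0,20,255],[0,0,0,0,0,40,255],[0,0,0,0,0,40,0],[0,0,0,0,0,40,0],[0,0,-5.5,-2,-29,0,0],[0,0,-5.5,-2,-29,0,0],[0,0,-5.5,-2,-29,0,0],[0,0,-5.5,-2,-29,0,0],[0,0,-5.5,-2,-29,0,0],[0,0,-5.5,-2,-29,0,0]]}}

```text
time_s: 4.4
position: [0.4762, -0.1083, 0.1987]
tool_rot: [[0.469, 0.883, 0.0], [0.883, -0.469, -0.001], [-0.0, 0.001, -1.0]]
wrist_force: [0.4, 0.7, -0.2]
gripper_width: 0.0854
grasp_force: 0.0
```

Emit:
{"fn": "apply_moves", "kwargs": {"motion": [[0,0,-5.5,-2,-29,0,0],[0,0,-5.5,-2,-29,0,0],[0,0,-5.5,-2,-29,0,0],[0,0,-5.5,-2,-29,0,0],[0,0,-5.5,-2,-29,0,0],[0,0,-5.5,-2,-29,0,0],[0,0,-5.5,-2,-29,0,0],[0,0,-5.5,-2,-29,0,0],[0,0,0,0,0,0,0],[0,0,0,0,0,0,0]]}}

```text
time_s: 5.23
position: [0.4596, -0.3405, 0.1981]
tool_rot: [[0.95, 0.312, -0.001], [0.312, -0.95, -0.0], [-0.001, 0.0, -1.0]]
wrist_force: [-0.1, 0.2, -1.3]
gripper_width: 0.0856
grasp_force: 0.0
```

Run:
```python
from h import *
w=grab("wrist"); t=grab("top"); s=grab("scene")
st=readout.sense();print(st["time_s"],st["position"].round(4),st["tool_rot"].round(3).tolist(),st["qpos"].round(2),st["wrist_force"].round(2))
c=np.zeros((600,800,3),np.uint8)
c[:300,:400]=cv2.resize(w["frame"],(400,300),interpolation=cv2.INTER_AREA)
c[:300,400:]=cv2.resize(s["frame"][200:310,250:397],(400,300),interpolation=cv2.INTER_CUBIC)
c[300:,:]=cv2.resize(t["frame"][225:315,240:480],(800,300),interpolation=cv2.INTER_CUBIC)
cv2.imwrite("pics/m2.png",c[...,::-1])
for n,f in (("t",t),("s",s),("w",w)):
    W=cloud(f)
    def q(lo,hi,x0,x1,y0,y1):
        m=(W[...,2]>lo)&(W[...,2]<hi)&(W[...,0]>x0)&(W[...,0]<x1)&(W[...,1]>y0)&(W[...,1]<y1)
        P=W[m]
        return (len(P),P.mean(0).round(4),((P.min(0)+P.max(0))/2).round(4),np.ptp(P,axis=0).round(3)) if len(P) else 0
    print(n,"handle",q(.03,.1,.45,.54,.05,.13))
    print(n,"block",q(.074,.085,.46,.56,-.2,-.1))
    print(n,"barrel",q(.065,.085,.46,.56,-.2,-.1))
    print(n,"cap",q(.0355,.045,.42,.5,-.37,-.3))
    print(n,"all",q(.02,.045,.42,.5,-.37,-.3))
np.savez("w2.npz",**w)
```

```text
5.3833 [ 0.4609 -0.3373  0.1984] [[0.948, 0.317, -0.0], [0.317, -0.948, 0.001], [0.0, -0.001, -1.0]] [ 0.7   0.38 -0.16  1.82  0.07  0.94 -0.74] [0.56 1.3  0.53]
t handle (252, array([0.488 , 0.0816, 0.0567]), array([0.4891, 0.082 , 0.0559]), array([0.02 , 0.064, 0.015]))
t block (33, array([ 0.5125, -0.1544,  0.076 ]), array([ 0.5125, -0.1546,  0.0772]), array([0.011, 0.012, 0.006]))
t barrel (98, array([ 0.5119, -0.1534,  0.071 ]), array([ 0.5125, -0.154 ,  0.0728]), array([0.021, 0.022, 0.015]))
t cap (81, array([ 0.4596, -0.3341,  0.0378]), array([ 0.4612, -0.3354,  0.0386]), array([0.027, 0.025, 0.006]))
t all (235, array([ 0.4588, -0.3325,  0.0319]), array([ 0.4621, -0.3365,  0.0309]), array([0.041, 0.036, 0.021]))
s handle (196, array([0.4846, 0.0813, 0.0554]), array([0.4863, 0.0834, 0.0535]), array([0.018, 0.067, 0.016]))
s block (27, array([ 0.5105, -0.154 ,  0.0766]), array([ 0.5106, -0.1536,  0.0768]), array([0.01 , 0.012, 0.005]))
s barrel (89, array([ 0.5079, -0.1549,  0.0714]), array([ 0.5089, -0.1538,  0.0721]), array([0.018, 0.022, 0.014]))
s cap (152, array([ 0.4599, -0.3374,  0.0376]), array([ 0.4608, -0.337 ,  0.0378]), array([0.03 , 0.03 , 0.004]))
s all (398, array([ 0.4535, -0.3387,  0.0315]), array([ 0.4572, -0.3369,  0.03  ]), array([0.037, 0.041, 0.02 ]))
w handle 0
w block (356, array([ 0.5145, -0.1539,  0.0763]), array([ 0.5145, -0.1538,  0.0767]), array([0.013, 0.014, 0.005]))
w barrel (976, array([ 0.5147, -0.1561,  0.0716]), array([ 0.5145, -0.1546,  0.0722]), array([0.023, 0.021, 0.014]))
w cap (1082, array([ 0.4649, -0.3364,  0.0371]), array([ 0.4648, -0.3366,  0.0376]), array([0.031, 0.031, 0.004]))
w all (1937, array([ 0.4665, -0.3361,  0.0332]), array([ 0.4649, -0.3367,  0.0301]), array([0.041, 0.042, 0.019]))
```

View pics/m2.png

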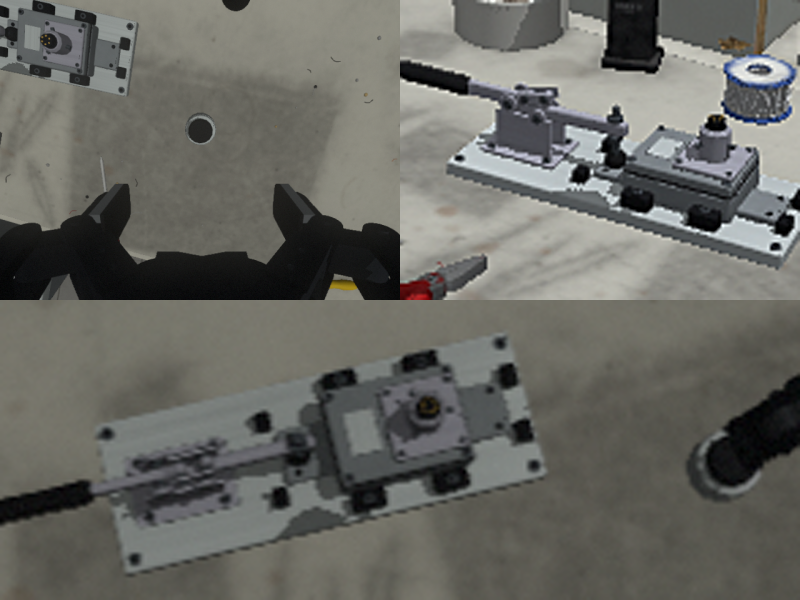

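The clamp is now down: in the scene crop the handle lies level at left, with the foot on the ear. The plug is at wrist px (200,128) in the half-scale crop. Plug-to-barrel offset agrees in all views: (50, 183) mm. I'll go down and grasp.

Emit:
{"fn": "apply_moves", "kwargs": {"motion": [[0,0,0,1,0,-30,0],[0,0,0,0,0,-30,0],[0,0,0,0,0,-30,0],[0,0,0,0,0,-30,0],[0,0,0,0,0,-30,0],[0,0,0,0,0,-25,0],[0,0,0,0,0,-10,0],[0,0,0,0,0,-6,0],[0,0,0,0,0,0,0]]}}

```text
time_s: 6.13
position: [0.4618, -0.3377, 0.0071]
tool_rot: [[0.949, 0.316, -0.001], [0.316, -0.949, 0.001], [-0.0, -0.001, -1.0]]
wrist_force: [-0.6, 0.9, -0.8]
gripper_width: 0.0854
grasp_force: 0.0
```

Emit:
{"fn": "apply_moves", "kwargs": {"motion": [[0,0,0,0,0,0,120],[0,0,0,0,0,0,255],[0,0,0,0,0,0,255],[0,0,0,0,0,0,255],[0,0,0,0,0,0,255],[0,0,0,0,0,0,255]]}}

```text
time_s: 6.63
position: [0.4625, -0.3392, 0.0092]
tool_rot: [[0.949, 0.315, 0.002], [0.315, -0.949, -0.001], [0.001, 0.002, -1.0]]
wrist_force: [-1.3, -0.0, 6.1]
gripper_width: 0.0398
grasp_force: 60.2
```

Emit:
{"fn": "apply_moves", "kwargs": {"motion": [[0,0,0,0,0,15,255],[0,0,0,0,0,40,255],[0,0,0,0,0,40,255],[0,0,0,8,30,0,255],[0,0,0,8,31,0,255],[0,0,0,8,31,0,255],[0,0,0,8,31,0,255],[0,0,0,8,31,0,255],[0,0,0,10,29,0,255],[0,0,0,0,0,0,255]]}}

```text
time_s: 7.47
position: [0.514, -0.1481, 0.1034]
tool_rot: [[0.946, 0.324, 0.003], [0.324, -0.946, 0.003], [0.004, -0.002, -1.0]]
wrist_force: [0.5, 0.6, -1.3]
gripper_width: 0.0396
grasp_force: 60.9
```

Run:
```python
from h import *
t=grab("top"); s=grab("scene");w=grab("wrist")
st=readout.sense();print(st["time_s"],st["position"].round(4),st["qpos"].round(2),st["wrist_force"].round(2),st["gripper_width"])
np.savez("t3.npz",**t);np.savez("s3.npz",**s);np.savez("w3.npz",**w)
c=np.zeros((600,800,3),np.uint8)
c[:300,:400]=cv2.resize(w["frame"],(400,300),interpolation=cv2.INTER_AREA)
c[:300,400:]=cv2.resize(s["frame"][215:290,320:420],(400,300),interpolation=cv2.INTER_CUBIC)
c[300:,:400]=cv2.resize(t["frame"][225:300,310:410],(400,300),interpolation=cv2.INTER_CUBIC)
cv2.imwrite("pics/m3.png",c[...,::-1])
```

```text
7.6167 [ 0.5117 -0.1558  0.1029] [ 0.37  0.46 -0.18  1.97  0.12  0.72 -1.12] [-0.68 -0.47 -1.02] 0.0396470210554126
```

View pics/m3.png

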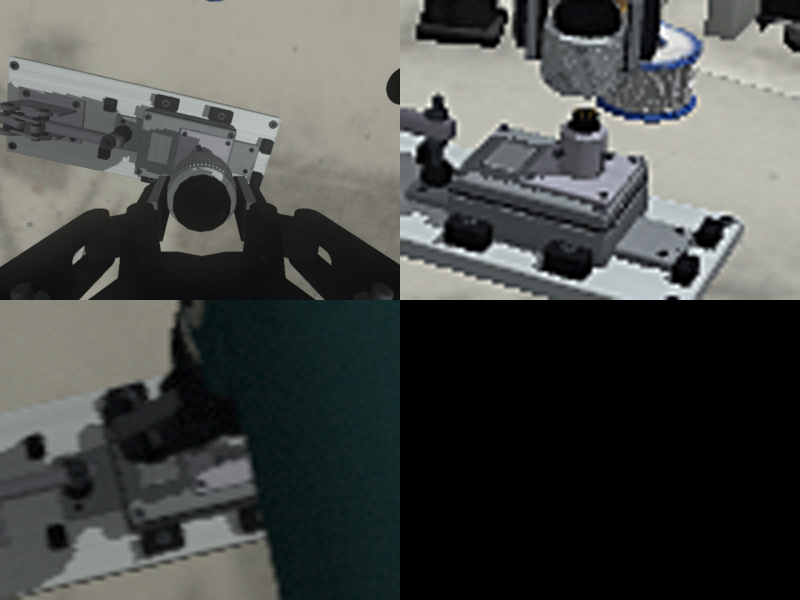

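The plug is held above the barrel. In the scene crop the collar's centre column (about 584) sits over the block (about 585), so it is aligned across that view. Next I'll check the other direction with the wrist depth.

Run:
```python
from h import *
for n in "ws":
    f=dict(np.load(n+"3.npz"));W=cloud(f) if n=="s" else None
    if n=="w":
        W=cloud(f)
    for lo,hi,nm in((.126,.14,"cap"),(.094,.14,"all"),(.074,.084,"block")):
        dark=f["frame"].max(2)<256
        m=(W[...,2]>lo)&(W[...,2]<hi)&(np.hypot(W[...,0]-.513,W[...,1]+.155)<(.0185 if nm=="cap" else .024))&dark
        P=W[m]
        if len(P): print(n,nm,len(P),P.mean(0).round(4),((P.min(0)+P.max(0))/2).round(4),np.ptp(P,axis=0).round(3),np.median(P[:,2]).round(4))
f=dict(np.load("w3.npz"))
# cap circle from wrist image: dark blob in crop
g=f["frame"].max(2); 
sub=f["depth"]; W=cloud(f); m=(abs(W[...,2]-.1317)<.003)
k,l,st,ce=cv2.connectedComponentsWithStats(m.astype(np.uint8))
for i in range(1,k):
    if st[i,4]>300: 
        P=W[l==i]; print(st[i].tolist(),ce[i].round(1),((P.min(0)+P.max(0))/2).round(4),P.mean(0).round(4),onplane(f,*ce[i],.1317).round(4))
print(f["W"][:3,3])
s=dict(np.load("s3.npz"))
print("block scene", onplane(s,320+584/4,215+(113)/4,.077).round(4))
```

```text
w cap 6508 [ 0.5164 -0.1526  0.1308] [ 0.5149 -0.1552  0.133 ] [0.032 0.036 0.014] 0.1309
w all 12896 [ 0.5202 -0.1516  0.1254] [ 0.5156 -0.1538  0.117 ] [0.04  0.045 0.046] 0.1298
s cap 132 [ 0.5086 -0.1528  0.1311] [ 0.511  -0.1514  0.1298] [0.03  0.029 0.007] 0.1319
s all 535 [ 0.5032 -0.1582  0.1185] [ 0.5079 -0.1556  0.1167] [0.037 0.047 0.045] 0.1206
s block 25 [ 0.5105 -0.1537  0.0769] [ 0.5107 -0.1528  0.0764] [0.012 0.012 0.004] 0.077
[277, 285, 93, 87, 6085] [322.4 328.8] [ 0.5149 -0.1529  0.1309] [ 0.5158 -0.1524  0.1309] [ 0.5163 -0.1522  0.1317]
[380, 303, 26, 70, 358] [387.7 325. ] [ 0.5202 -0.1723  0.1317] [ 0.5244 -0.1721  0.1319] [ 0.5244 -0.1721  0.1317]
[239, 304, 27, 66, 350] [256.9 324.3] [ 0.5069 -0.1315  0.1317] [ 0.511  -0.1314  0.1318] [ 0.5111 -0.1314  0.1317]
[ 0.57544482 -0.13246506  0.2450199 ]
block scene [ 0.618  -0.3149  0.077 ]
```

Emit:
{"fn": "apply_moves", "kwargs": {"motion": [[0,0,0,0,1,-10,255],[0,0,0,0,0,-6,255],[0,0,0,0,0,-4,255],[0,0,0,0,0,-4,255],[0,0,0,0,0,-3,255],[0,0,0,0,0,-3,255],[0,0,0,0,0,0,255]]}}

```text
time_s: 8.2
position: [0.5113, -0.1547, 0.0718]
tool_rot: [[0.949, 0.315, -0.001], [0.315, -0.949, 0.0], [-0.001, -0.001, -1.0]]
wrist_force: [-0.0, -0.2, -0.5]
gripper_width: 0.0392
grasp_force: 60.9
```

Emit:
{"fn": "apply_moves", "kwargs": {"motion": [[0,0,0,0,0,-2,255],[0,0,0,0,0,-2,255],[0,0,0,0,0,-1,255],[0,0,0,0,0,0,255]]}}

```text
time_s: 8.53
position: [0.5121, -0.1546, 0.0687]
tool_rot: [[0.949, 0.315, 0.001], [0.315, -0.949, -0.001], [0.0, 0.001, -1.0]]
wrist_force: [-2.3, 0.0, 9.7]
gripper_width: 0.0399
grasp_force: 62.2
```

The rim rests on the pins with 10 N. Now I'll turn and feel for the drop.

Emit:
{"fn": "apply_moves", "kwargs": {"motion": [[0,0,4,0,0,0,255],[0,0,4,0,0,0,255],[0,0,4,0,0,0,255],[0,0,4,0,0,0,255],[0,0,4,0,0,0,255],[0,0,0,0,0,0,255]]}}

```text
time_s: 9.03
position: [0.5118, -0.1547, 0.0676]
tool_rot: [[0.783, 0.622, 0.0], [0.622, -0.783, 0.0], [0.0, 0.0, -1.0]]
wrist_force: [0.4, -0.2, -1.4]
gripper_width: 0.0396
grasp_force: 60.9
```

The force vanished, so it may have dropped in. I'll press down to test.

Emit:
{"fn": "apply_moves", "kwargs": {"motion": [[0,0,0,0,0,-2,255],[0,0,0,0,0,-2,255],[0,0,0,0,0,-1,255],[0,0,0,0,0,0,255]]}}

```text
time_s: 9.37
position: [0.5115, -0.1544, 0.0621]
tool_rot: [[0.785, 0.62, -0.001], [0.62, -0.785, 0.0], [-0.0, -0.0, -1.0]]
wrist_force: [-0.3, -0.0, -1.4]
gripper_width: 0.0392
grasp_force: 60.9
```

Run:
```python
from h import *
s=readout.sense();print(s["time_s"],s["position"].round(4),s["wrist_force"].round(2),s["moment"].round(3),s["qpos"].round(2))
```

```text
9.3667 [ 0.5115 -0.1544  0.0621] [-0.26 -0.01 -1.44] [-0.03   0.018 -0.011] [ 0.43  0.54 -0.25  1.99  0.21  0.64 -0.86]
```

The keyways are engaged (6.9 mm below the pin rest, no force). Now I'll push it home.

Emit:
{"fn": "apply_moves", "kwargs": {"motion": [[0,0,0,0,0,-2,255],[0,0,0,0,0,-2,255],[0,0,0,0,0,-2,255],[0,0,0,0,0,-1,255],[0,0,0,0,0,-1,255],[0,0,0,0,0,0,255]]}}

```text
time_s: 9.87
position: [0.5119, -0.1545, 0.0552]
tool_rot: [[0.784, 0.621, 0.0], [0.621, -0.784, -0.0], [-0.0, 0.0, -1.0]]
wrist_force: [-2.2, 0.6, 9.2]
gripper_width: 0.0397
grasp_force: 61.9
```

Emit:
{"fn": "apply_moves", "kwargs": {"motion": [[0,0,0,0,0,-1,255],[0,0,0,0,0,-1,255],[0,0,0,0,0,0,255],[0,0,0,0,0,0,255]]}}

```text
time_s: 10.2
position: [0.512, -0.1546, 0.0551]
tool_rot: [[0.784, 0.62, 0.0], [0.62, -0.784, -0.001], [-0.001, 0.001, -1.0]]
wrist_force: [-9.5, 2.1, 26.4]
gripper_width: 0.0396
grasp_force: 63.8
```

Emit:
{"fn": "apply_moves", "kwargs": {"motion": [[0,0,0,-1,0,0,255],[0,0,0,0,0,0,255],[0,0,0,0,0,0,255]]}}

```text
time_s: 10.45
position: [0.5119, -0.1546, 0.0551]
tool_rot: [[0.784, 0.621, 0.002], [0.621, -0.784, -0.001], [0.001, 0.002, -1.0]]
wrist_force: [-5.8, 2.0, 23.7]
gripper_width: 0.0394
grasp_force: 63.5
```

Run:
```python
from h import *
s=grab("scene");t=grab("top");w=grab("wrist")
st=readout.sense();print(st["time_s"],st["position"].round(4),st["wrist_force"].round(2),st["moment"].round(3))
W=cloud(s)
m=(W[...,2]>.078)&(W[...,2]<.09)&(np.hypot(W[...,0]-.511,W[...,1]+.154)<.0165)
print("cap z",m.sum(),np.median(W[m][:,2]),np.percentile(W[m][:,2],[10,90]),W[m].mean(0))
Ww=cloud(w);m=(np.hypot(Ww[...,0]-.511,Ww[...,1]+.154)<.012);print("wrist cap z",np.nanmedian(Ww[m][:,2]))
for n,W in(("s",W),("t",cloud(t))):
    m=(W[...,2]>.03)&(W[...,2]<.1)&(W[...,0]>.45)&(W[...,0]<.54)&(W[...,1]>.05)&(W[...,1]<.13);print(n,"handle z",m.sum(),W[m].mean(0).round(4),W[m][:,2].max())
c=np.zeros((600,800,3),np.uint8)
c[:,:]=cv2.resize(s["frame"][190:310,270:430],(800,600),interpolation=cv2.INTER_CUBIC)
cv2.imwrite("pics/m4.png",c[...,::-1])
```

```text
10.6 [ 0.5119 -0.1546  0.0551] [-5.86  2.22 21.86] [0.438 1.24  0.028]
cap z 138 0.0836516122398143 [0.07979889 0.08511805] [ 0.50758985 -0.1547042   0.08313167]
wrist cap z 0.08350887345629197
s handle z 195 [0.4845 0.0817 0.0555] 0.061650024333491926
t handle z 251 [0.4879 0.0814 0.057 ] 0.062323051262159423
```

View pics/m4.png

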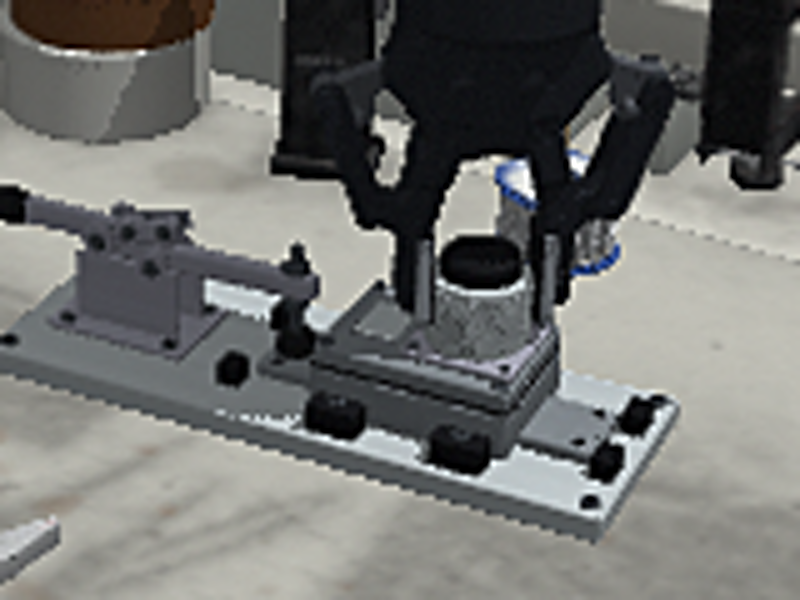

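The picture shows the plug seated on the flange (collar at (480,310), cap top 83.6 mm against 84 mm nominal), and the clamp arm closed with its foot on the ear at (295,340). I'll hold briefly to check it stays steady.

Emit:
{"fn": "apply_moves", "kwargs": {"motion": [[0,0,0,0,0,-0.5,255],[0,0,0,0,0,0,255],[0,0,0,0,0,0,255],[0,0,0,0,0,0,255],[0,0,0,0,0,0,255],[0,0,0,0,0,0,255],[0,0,0,0,0,0,255],[0,0,0,0,0,0,255],[0,0,0,0,0,0,255],[0,0,0,0,0,0,255]]}}

```text
time_s: 11.43
position: [0.5119, -0.1546, 0.0551]
tool_rot: [[0.784, 0.621, 0.002], [0.621, -0.784, -0.001], [0.001, 0.002, -1.0]]
wrist_force: [-7.4, 2.5, 28.2]
gripper_width: 0.0393
grasp_force: 64.1
```

```bash
python3 -c "
from cell import finish_job; print(finish_job())"
```

```text
the job is handed in; nothing more can be done
None
```

The clamp is locked, and the plug is keyed onto the barrel and held home by the gripper at about 28 N; the job was handed in at about 11.4 s (result not reported).

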